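# Roll the capacitor onto the camera line and take its picture

### The arm

A 6-joint arm with a two-finger parallel gripper is mounted at the origin on the work surface. World frame = base frame: x ahead of the robot, y to its left, z up, the work surface at z = 0. Lengths are in m, angles in rad, forces in N, time in s.
With the tool pointing down it reaches from about 0.325 to 0.75 m from the base axis. Payload 7.6 kg.
Tool frame: the origin (TCP) lies midway between the tips of the shut fingers; the grasp point (between the pads) lies manip.hold_point_z behind it (manip.hold_point_z is the distance from the TCP to the grasp point, in m); z points along the fingers, y is the direction in which the jaws open and shut (so a half turn about z gives the same grasp; the last joint's range is limited). The gripper opens to 85 mm and grips with 20 to 120 N. Pads are 22 mm wide; open, the fingers measure 114 mm over their backs; the gripper's body (76 mm by 85 mm) begins 54 mm behind the grasp point. The pads swing forward as they close: fully open they stand 13 mm farther back than shut.
Start: joints at [-1.28, 0.052, 1.401, -0, 1.689, -0.07], TCP at [0.185, -0.491, 0.231] pointing down, gripper open.
Joint ranges: [-2.9, 2.9], [-0.91, 2.17], [0.12, 2.37], [-1.06, 4.2], [0.26, 2.73], [-2.93, 2.93]. Speed limits (rad/s): [2.57, 2.57, 3.01, 3.14, 3.14, 3.14].

### API

Orientations are given as a 3x3 rotation matrix whose columns are the frame's x, y, z axes.
In Python, from bench import sensors, viewer, ticket, manip gives the robot as it stands. The module is installed in compiled form; this text tells all that it offers.
- The arm moves only by the tool play_rows, never from a script. Its argument "increments" is a list of rows, each a list of 7 numbers: the shift along the tool's x, y, z in m, then the turn, a rotation vector about the tool's x, y, z in degrees, then the gripper's target within -1 to 1 (fully open at 1, half-way at 0, shut at -1). A call has exactly 5 rows; each row shifts and turns the commanded pose from where the row before left it, along the tool's axes as they then stand; what a row does not reach is not made up. A row lasts 1/12 s, in which the tool goes at most 41.7 mm and 7.16 degrees, less where a joint would pass 70% of its speed; a pose out of reach is approached as far as the arm can. A call with a gripper value outside its range is refused whole. The fingers move at their own pace and stop on an object; "squeeze" is the grip in N (left out, the last holds). Time passes only in rows, so rows that do not move let the fingers close, or fill a call up. It gives the time, the measured TCP pose, the force and the opening at its end, in the units of the state.
- sensors.sense(): the state, without advancing time (a new reading comes with each control period).
- viewer.camera(name): name is "side" or "top"; returns a dict with "color" (384x512x3 uint8, red, green, blue), "camera_matrix" (3x3 intrinsics, pixels), "R" (3x3) and "t" (3): a world point X has camera coordinates R X + t. Camera axes: x right, y down, z forward; pixel columns grow to the right and rows downward; lengths in m; the calibration is good to about 2 mm. A picture is of the moment at which its call begins. There is no depth.
- ticket.close_job(): hands the job in, once; it reports no verdict.
The state is a dict: "time": time; "qpos": joint angles; "qvel": joint speeds; "joint_torque": joint torques, N m; "eef_pos": TCP position; "tcp_rot": TCP orientation; "ft_force": force on the tool from outside, world axes, zero at the start; "torque": the same for the moment, N m; "grip_width": opening from 0.0 (shut) to 1.0 (fully open).
Only numpy, scipy, OpenCV 4.12 (cv2) and the standard library are available. Lean on these libraries where they do the work, as an engineer would, in place of code of your own. Each camera call takes 0.05 s, during which the arm holds its last target.

### The job

The blue capacitor lies to one side of the black line on the repair mat. Push the upper part of its side with the fingertips so that it rolls across the mat until it lies still along the black line, centred over it and not askew, with its brass terminals looking into the small inspection camera; then press the red shutter button right down and let it go. The capacitor must roll over, never be lifted; leave the other things on the mat where they are and do not press the shutter early.

Things in the scene. Friction and masses are not known exactly. Their poses are not given: they have to be found in the camera images.
- capacitor: Blue lying cylinder, 36 mm diameter, 100 mm long, 0.13 kg, white stripe on top, 6 mm brass stubs on its +x end. Origin at its centre, 21 mm above the table on the mat; x along it, y, z turn as it rolls. Starts 90-130 mm left or right of the line, up to 0.07 rad askew. Slick sleeve (friction 0.35): rolls if pushed 18-30 mm above the mat. Pushed at 30 mm/s it stops within 5 mm.
- mat: Fixed dark mat with salmon panel, 340 (x) by 400 (y) by 3 mm; origin at the middle of its underside, on the table. The black line, 5 mm wide, runs along mat x at mat y = 0, from x = -120 to 100 mm. At its far end a fixed teal camera, 64 mm wide, 59 mm tall, fills mat x = 110 to 166 mm; its lens looks down the line to -x, 21 mm above the table.
- shutter (a joint): Travel of the red shutter button, in m: 0 is up, 0.006 is fully pressed, which takes about 5 N straight down; a spring brings it back. Counts as pressed beyond 0.0045.
- shutter_top (a point): Centre of the top of the red round shutter button, 32 mm in diameter, in a low fixed black housing on the table to the left or the right of the mat. It is pressed downward.
- spare: Bystander on the mat, on the other side of the line from the blue one: a dark green lying capacitor of the same size with a yellow stripe; origin at its centre, x axis along its length. Leave it.
- flux_jar: Bystander standing on the mat's far left corner: small jar with a red lid, 34 mm in diameter, 40 mm tall; origin at the centre of its underside. Leave it.
- spool: Bystander standing on the mat's far right corner: grey spool, 40 mm in diameter, 36 mm tall; origin at the centre of its underside. Leave it.
There are look-alikes about, which are no part of the job. Leave any white look-alike of the part that bears shutter alone.

How it is judged:
On the way, in this order (a step that is already met when the one before it is completed fails the run):
1. the capacitor rolls over (its stripe comes round to the underside) while lying on the mat (angle between capacitor's own z axis and vertical above 2.2 rad and height (world z) of capacitor between 0.017 and 0.026 m).
2. the capacitor lies still along the line, centred over it (y of capacitor in the frame of mat between -0.006 and 0.006 m and x of capacitor in the frame of mat between -0.045 and 0.045 m and angle between the x axis of capacitor and the x axis of mat, either way round below 0.12 rad and linear speed of capacitor below 0.01 m/s and angular speed of capacitor below 0.5 rad/s and height (world z) of capacitor between 0.017 and 0.026 m), for 0.2 s.
3. the shutter button is pressed down (value of joint shutter above 0.0045 m).
At the end, for the whole second after the job is handed in: The capacitor lies at rest on the mat with its axis within 6 mm of the black line, within 0.12 rad of its direction, its centre within 45 mm of the mat's middle along the line, and the shutter button has come up again (below 1.5 mm) (all of step 2 and value of joint shutter below 0.0015 m); the robot touches nothing.
It fails at once if the capacitor is lifted off the mat (over 8 mm), rolls off it or is tipped on end (height (world z) of capacitor above 0.029 m or height (world z) of capacitor below 0.015 m or angle between capacitor's own x axis and vertical below 1.3 rad or angle between capacitor's own x axis and vertical above 1.84 rad).
It fails at once if the shutter is pressed (beyond 3 mm) while the capacitor is not on the line (value of joint shutter above 0.003 m and not (y of capacitor in the frame of mat between -0.006 and 0.006 m and x of capacitor in the frame of mat between -0.045 and 0.045 m and angle between the x axis of capacitor and the x axis of mat, either way round below 0.12 rad)).
It fails at once if the green capacitor, the jar or the spool is moved more than 12 mm (distance of any of spare, flux_jar, spool from where it was at the start of the episode above 0.012 m).
It also fails if it takes over 54 s, if anything falls off the work surface, if the arm or the gripper's body presses on something with over 40 N, if the wrist force passes 120 N, or if a joint passes its speed limit or range.

## Working session

There is one attempt and no reset: what is moved stays moved. The work goes in short steps, Python scripts to look and compute and a tool call to move; the robot and the scene stay as the last step left them, time stands still between calls to the robot, and variables do not carry over. Pictures are saved under pics/ and viewed, and the job is handed in when it is done.

Besides the shell and the picture viewer there is one more tool, called after "Emit:" as name(argument=value, ...), one argument or row to a line, values as JSON. play_rows: Moves the arm, as the interface text tells. Its arguments: {"type":"object","properties":{"increments":{"type":"array","items":{"type":"array","items":{"type":"number"}}},"squeeze":{"type":"number"}},"required":["increments"]}

```bash
mkdir -p pics
python3 - <<'E'
from bench import sensors, viewer, ticket, manip
import cv2,numpy as np
for n in("top","side"):
    c=viewer.camera(n); cv2.imwrite(f"pics/{n}0.png",c["color"][:,:,::-1]); 
    np.savez(f"pics/{n}0.npz",**c)
    print(n,c["camera_matrix"].round(1).tolist(),c["R"].round(3).tolist(),c["t"].round(3).tolist())
s=sensors.sense();print(s); print(manip.hold_point_z)
E
```

```text
top [[423.3, 0.0, 252.0], [0.0, 423.3, 191.5], [0.0, 0.0, 1.0]] [[0.11, -0.994, 0.003], [-0.971, -0.108, -0.215], [0.214, 0.021, -0.977]] [-0.07, 0.593, 0.914]
side [[433.0, 0.0, 259.0], [0.0, 433.0, 195.6], [0.0, 0.0, 1.0]] [[-0.991, -0.136, 0.002], [-0.076, 0.542, -0.837], [0.113, -0.829, -0.547]] [0.56, 0.075, 0.94]
{'time': 0.1, 'qpos': array([-1.28029771e+00,  5.27942251e-02,  1.40159667e+00,  7.32831619e-06,
        1.68860704e+00, -7.03045540e-02]), 'qvel': array([-1.30576380e-03, -1.28828869e-03, -2.90171199e-03, -3.71629427e-04,
       -1.27535324e-03, -2.54648091e-05]), 'joint_torque': array([ 2.11991646e-04, -3.82581139e+01, -3.60984099e+01, -7.11096095e-05,
        4.82541800e-03,  4.98912459e-05]), 'eef_pos': array([ 0.18528472, -0.49093835,  0.23055934]), 'tcp_rot': array([[ 9.35613303e-01,  3.53026332e-01, -3.95541547e-04],
       [ 3.53026538e-01, -9.35612337e-01,  1.34848429e-03],
       [ 1.05976910e-04, -1.40129650e-03, -9.99999013e-01]]), 'ft_force': array([ 0.25129171,  0.57916567, -0.03260141]), 'torque': array([ 0.01096685, -0.01171116,  0.03769764]), 'grip_width': 0.9999281192552836}
0.0187
```

View pics/top0.png

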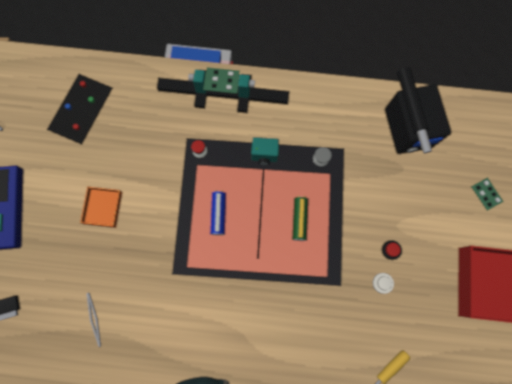

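View pics/side0.png

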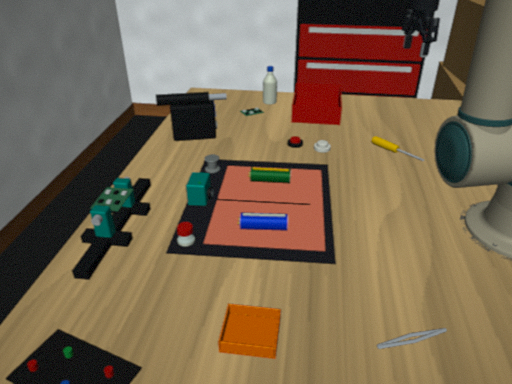

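The top view shows the blue capacitor at about (218,213), left of the line, which runs from (263,170) to (259,258). The spare is at (300,218) and the red button at (392,250), with its white look-alike at (384,283). The side view agrees.

```bash
cat > h.py <<'E'
import cv2,numpy as np
def ray(c,px,z):
    K,R,t=c["camera_matrix"],c["R"],c["t"]
    d=R.T@np.linalg.solve(K,np.array([px[0],px[1],1.])); o=-R.T@t
    return o+d*(z-o[2])/d[2]
def proj(c,X):
    p=c["camera_matrix"]@(c["R"]@np.array(X)+c["t"]); return p[:2]/p[2]
def mask(c,name,lo=None):
    h=cv2.cvtColor(c["color"],cv2.COLOR_RGB2HSV); H,S,V=cv2.split(h)
    if name=="blue": m=(H>110)&(H<130)&(S>150)&(V>60)
    if name=="salmon": m=((H<12)|(H>172))&(S>70)&(S<190)&(V>150)
    if name=="red": m=((H<8)|(H>172))&(S>190)&(V>80)
    if name=="green": m=(H>45)&(H<80)&(S>120)
    if name=="dark": m=(V<75)
    return (m*255).astype(np.uint8)
def blobs(m,amin=20):
    n,l,st,ce=cv2.connectedComponentsWithStats(m)
    return [(st[i].tolist(),ce[i],(l==i)) for i in range(1,n) if st[i][4]>=amin]
E
python3 - <<'E'
from h import *
for n in("top","side"):
    c=dict(np.load(f"pics/{n}0.npz")); print("==",n,"campos",(-c["R"].T@c["t"]).round(3))
    for k in("blue","green","red","salmon"):
        for st,ce,l in blobs(mask(c,k)):
            if not((170<ce[0]<420 and 130<ce[1]<300)):continue
            z=dict(blue=.021,green=.021,red=.02,salmon=.003)[k]
            r=cv2.minAreaRect(np.argwhere(l)[:,::-1].astype(np.float32)); b=cv2.boxPoints(r)
            print(k,st,ce.round(1),"world",ray(c,ce,z).round(4)[:2],"box",[ray(c,p,z)[:2].round(3).tolist() for p in b])
    # line
    im=c["color"]; g=im[:,:,0].astype(int)
    if n=="top":
        pts=[]
        for v in range(176,254,3):
            row=200-np.clip(g[v,250:275],0,200); w=np.where(row>15,row,0)
            if w.sum()>0: pts.append(ray(c,((w*np.arange(250,275)).sum()/w.sum(),v),.003)[:2])
        pts=np.array(pts); f=cv2.fitLine(pts.astype(np.float32),cv2.DIST_HUBER,0,.01,.01).ravel(); print("line",f, pts[0],pts[-1])
    big=cv2.resize(im[130:300,160:420] if n=="top" else im[120:270,160:350],None,fx=3 if n=="top" else 4,fy=3 if n=="top" else 4,interpolation=cv2.INTER_CUBIC)
    cv2.imwrite(f"pics/{n}0z.png",big[:,:,::-1])
E
```

```text
== top campos [ 0.387 -0.024  1.02 ]
blue [212, 193, 4, 40, 87] [213.1 212.9] world [0.5443 0.084 ] box [[0.498, 0.082], [0.592, 0.092], [0.593, 0.086], [0.499, 0.076]]
blue [219, 193, 5, 40, 104] [221.9 213.5] world [0.545  0.0628] box [[0.5, 0.064], [0.595, 0.07], [0.595, 0.061], [0.501, 0.056]]
green [294, 199, 4, 39, 72] [295.8 217.5] world [ 0.5551 -0.1137] box [[0.508, -0.113], [0.6, -0.11], [0.6, -0.114], [0.509, -0.118]]
salmon [188, 166, 142, 110, 12246] [260.  221.5] world [ 0.5386 -0.0299] box [[0.413, 0.13], [0.662, 0.149], [0.677, -0.197], [0.427, -0.198]]
line [ 0.99904114  0.04378114  0.5515421  -0.02878118] [ 0.65266957 -0.02461546] [ 0.46752677 -0.03224266]
== side campos [0.454 0.815 0.576]
blue [241, 214, 46, 16, 575] [263.4 222.2] world [0.5452 0.0756] box [[0.59, 0.103], [0.598, 0.052], [0.499, 0.043], [0.495, 0.093]]
green [251, 169, 39, 13, 395] [269.5 175.7] world [ 0.5548 -0.1206] box [[0.6, -0.094], [0.606, -0.148], [0.507, -0.147], [0.505, -0.094]]
red [290, 137, 10, 7, 56] [294.8 139.7] world [ 0.5055 -0.3381] box [[0.521, -0.354], [0.494, -0.358], [0.492, -0.318], [0.518, -0.315]]
red [177, 222, 16, 14, 180] [184.1 228.4] world [0.7077 0.1188] box [[0.716, 0.142], [0.729, 0.099], [0.697, 0.095], [0.685, 0.138]]
salmon [204, 166, 121, 85, 6758] [269.7 210.7] world [0.5394 0.0057] box [[0.661, 0.141], [0.73, -0.191], [0.406, -0.199], [0.414, 0.128]]
```

View pics/top0z.png

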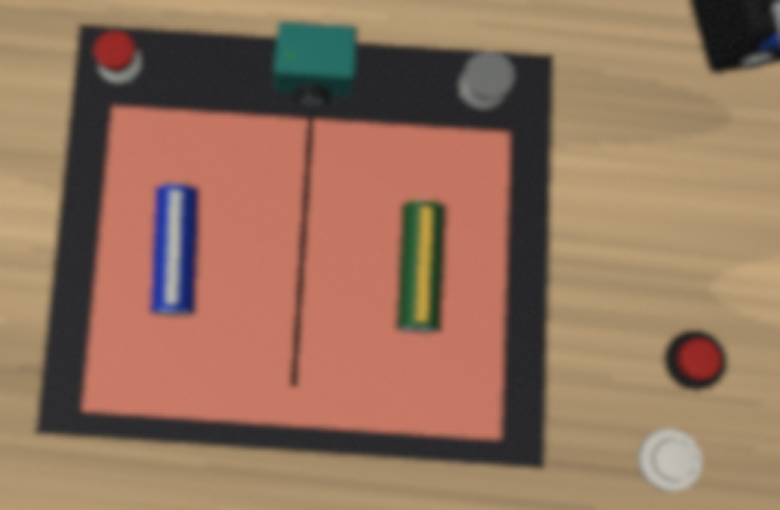

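View pics/side0z.png

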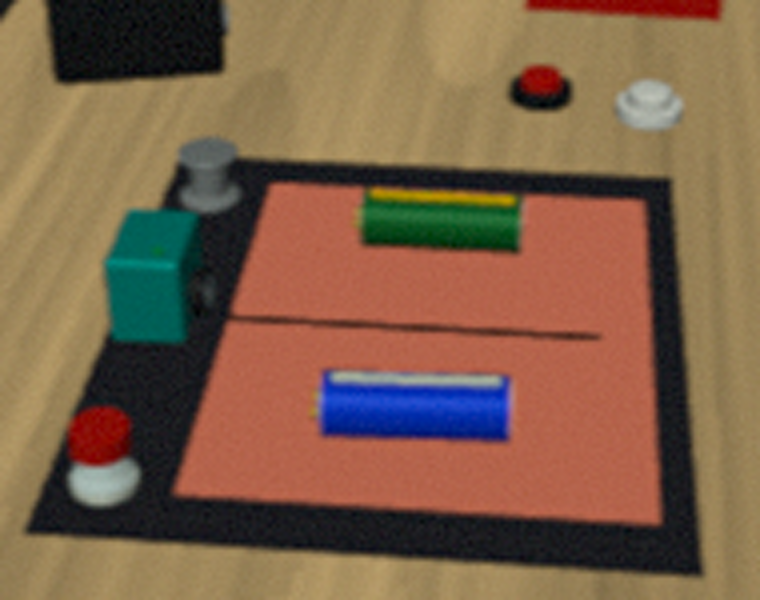

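Run:
```python
from h import *
T=dict(np.load("pics/top0.npz"));S=dict(np.load("pics/side0.npz"))
# cap: closed mask in top
def capfit(c,roi,z):
    u0,u1,v0,v1=roi; hsv=cv2.cvtColor(c["color"],cv2.COLOR_RGB2HSV)
    m=np.zeros(hsv.shape[:2],np.uint8); sub=hsv[v0:v1,u0:u1]
    m[v0:v1,u0:u1]=((sub[...,0]>20)&(sub[...,0]<160)).astype(np.uint8)
    m=cv2.morphologyEx(m,cv2.MORPH_CLOSE,np.ones((5,5)))
    P=np.argwhere(m)[:,::-1]; W=np.array([ray(c,p,z)[:2] for p in P])
    f=cv2.fitLine(W.astype(np.float32),cv2.DIST_L2,0,.01,.01).ravel(); pr=(W-W.mean(0))@f[:2]
    print("cap",W.mean(0).round(4),"ang",np.arctan2(f[1],f[0]).round(4) if f[0]>0 else np.arctan2(-f[1],-f[0]).round(4),len(P),pr.min(),pr.max())
capfit(T,(200,236,185,242),.023)
# stripe
hsv=cv2.cvtColor(T["color"],cv2.COLOR_RGB2HSV)[190:236,211:228]
print(T["color"][213,208:230].tolist())
# mat corners in top: dark border outer
m=cv2.inRange(T["color"],(0,0,0),(70,70,75)); m|=mask(T,"salmon")
st,ce,l=max([b for b in blobs(cv2.morphologyEx(m,cv2.MORPH_CLOSE,np.ones((9,9))),3000) if 200<b[1][0]<320 and b[1][1]>150],key=lambda b:b[0][4])
hull=cv2.convexHull(np.argwhere(l)[:,::-1].astype(np.int32)); ap=cv2.approxPolyDP(hull,8,True).reshape(-1,2)
W=np.array([ray(T,p,.003)[:2] for p in ap]);print("mat corners",ap.tolist(),W.round(3).tolist(),W.mean(0))
# button
for c,n,roi in((T,"t",(370,415,230,270)),(S,"s",(280,310,130,150))):
    r=c["color"].astype(int); mm=((r[...,0]-r[...,1]>60)&(r[...,0]-r[...,2]>60)).astype(np.uint8)
    k=np.zeros_like(mm); u0,u1,v0,v1=roi; k[v0:v1,u0:u1]=mm[v0:v1,u0:u1]
    for b in blobs(k,10):
        print(n,b[0],b[1].round(1),[ray(c,b[1],z)[:2].round(4).tolist() for z in(.01,.02,.03)])
```

```text
cap [0.5457 0.0732] ang 0.0909 608 -0.0512779445137412 0.05294222803134594
[[197, 119, 101], [187, 114, 104], [155, 98, 113], [103, 74, 132], [54, 58, 147], [41, 61, 159], [64, 81, 166], [107, 118, 172], [149, 154, 172], [173, 175, 171], [171, 172, 166], [139, 141, 153], [88, 93, 136], [40, 52, 120], [22, 37, 107], [28, 37, 94], [57, 44, 84], [107, 70, 83], [156, 96, 90], [187, 114, 98], [196, 119, 99], [198, 120, 100]]
mat corners [[342, 149], [339, 284], [173, 272], [188, 139]] [[0.745, -0.216], [0.412, -0.23], [0.396, 0.162], [0.728, 0.174]] [ 0.5702111  -0.02763667]
t [386, 243, 14, 13, 146] [392.7 249.1] [[0.5068, -0.3502], [0.5056, -0.347], [0.5044, -0.3438]]
s [290, 136, 11, 8, 65] [294.9 139.4] [[0.5064, -0.3612], [0.5055, -0.3405], [0.5046, -0.3197]]
```

Run:
```python
import numpy as np, json
from scipy.spatial.transform import Rotation as Ro
from bench import sensors
s=sensors.sense(); R=s["tcp_rot"]; p=s["eef_pos"]; goal=np.array([.541,.128,.12]); N=20
rows=[]
for i in range(N):
    d=R.T@((goal-p)/(N-i)); d=d.round(4); p=p+R@d; R=R@Ro.from_rotvec([0,0,np.radians(-3.72)]).as_matrix()
    rows.append([*d.tolist(),0,0,-3.72,0.5])
for k in range(0,N,5): print(json.dumps(rows[k:k+5]))
print(p,R.round(3))
```

```text
[[0.0276, -0.0227, 0.0056, 0, 0, -3.72, 0.5], [0.029, -0.0208, 0.0056, 0, 0, -3.72, 0.5], [0.0303, -0.0189, 0.0056, 0, 0, -3.72, 0.5], [0.0314, -0.0169, 0.0056, 0, 0, -3.72, 0.5], [0.0325, -0.0148, 0.0056, 0, 0, -3.72, 0.5]]
[[0.0333, -0.0127, 0.0056, 0, 0, -3.72, 0.5], [0.0341, -0.0105, 0.0055, 0, 0, -3.72, 0.5], [0.0347, -0.0083, 0.0056, 0, 0, -3.72, 0.5], [0.0352, -0.006, 0.0055, 0, 0, -3.72, 0.5], [0.0355, -0.0037, 0.0056, 0, 0, -3.72, 0.5]]
[[0.0357, -0.0014, 0.0055, 0, 0, -3.72, 0.5], [0.0357, 0.0009, 0.0056, 0, 0, -3.72, 0.5], [0.0355, 0.0032, 0.0055, 0, 0, -3.72, 0.5], [0.0352, 0.0055, 0.0056, 0, 0, -3.72, 0.5], [0.0348, 0.0078, 0.0055, 0, 0, -3.72, 0.5]]
[[0.0342, 0.0101, 0.0056, 0, 0, -3.72, 0.5], [0.0335, 0.0123, 0.0055, 0, 0, -3.72, 0.5], [0.0327, 0.0144, 0.0056, 0, 0, -3.72, 0.5], [0.0317, 0.0165, 0.0055, 0, 0, -3.72, 0.5], [0.0305, 0.0185, 0.0056, 0, 0, -3.72, 0.5]]
[0.54096238 0.12801678 0.1199532 ] [[-0.088  0.996 -0.   ]
 [ 0.996  0.088  0.001]
 [ 0.001 -0.    -1.   ]]
```

Emit:
play_rows(
  increments=[
    [0.0276,-0.0227,0.0056,0,0,-3.72,0.5],
    [0.029,-0.0208,0.0056,0,0,-3.72,0.5],
    [0.0303,-0.0189,0.0056,0,0,-3.72,0.5],
    [0.0314,-0.0169,0.0056,0,0,-3.72,0.5],
    [0.0325,-0.0148,0.0056,0,0,-3.72,0.5],
  ],
)

```text
time: 0.52
eef_pos: [0.2747, -0.3349, 0.2026]
tcp_rot: [[0.772, 0.635, -0.0], [0.635, -0.772, 0.001], [0.0, -0.001, -1.0]]
ft_force: [0.2, 0.2, 0.5]
grip_width: 0.747
```

Emit:
play_rows(
  increments=[
    [0.0333,-0.0127,0.0056,0,0,-3.72,0.5],
    [0.0341,-0.0105,0.0055,0,0,-3.72,0.5],
    [0.0347,-0.0083,0.0056,0,0,-3.72,0.5],
    [0.0352,-0.006,0.0055,0,0,-3.72,0.5],
    [0.0355,-0.0037,0.0056,0,0,-3.72,0.5],
  ],
)

```text
time: 0.93
eef_pos: [0.3636, -0.1801, 0.1751]
tcp_rot: [[0.529, 0.848, -0.0], [0.848, -0.529, -0.0], [-0.0, 0.0, -1.0]]
ft_force: [0.5, -0.4, 0.7]
grip_width: 0.748
```

Emit:
play_rows(
  increments=[
    [0.0357,-0.0014,0.0055,0,0,-3.72,0.5],
    [0.0357,0.0009,0.0056,0,0,-3.72,0.5],
    [0.0355,0.0032,0.0055,0,0,-3.72,0.5],
    [0.0352,0.0055,0.0056,0,0,-3.72,0.5],
    [0.0348,0.0078,0.0055,0,0,-3.72,0.5],
  ],
)

```text
time: 1.35
eef_pos: [0.4524, -0.0253, 0.1473]
tcp_rot: [[0.231, 0.973, -0.0], [0.973, -0.231, -0.0], [-0.0, -0.0, -1.0]]
ft_force: [0.4, -0.3, 0.2]
grip_width: 0.75
```

Emit:
play_rows(
  increments=[
    [0.0342,0.0101,0.0056,0,0,-3.72,0.5],
    [0.0335,0.0123,0.0055,0,0,-3.72,0.5],
    [0.0327,0.0144,0.0056,0,0,-3.72,0.5],
    [0.0317,0.0165,0.0055,0,0,-3.72,0.5],
    [0.0305,0.0185,0.0056,0,0,-3.72,0.5],
  ],
)

```text
time: 1.77
eef_pos: [0.5414, 0.1294, 0.1192]
tcp_rot: [[-0.092, 0.996, -0.001], [0.996, 0.092, -0.0], [-0.0, -0.001, -1.0]]
ft_force: [0.9, -0.3, 0.1]
grip_width: 0.752
```

Descend to z ≈ 0.021 beside the capacitor, then look.

Emit:
play_rows(
  increments=[
    [0,0,0.02,0,0,0,0.5],
    [0,0,0.02,0,0,0,0.5],
    [0,0,0.02,0,0,0,0.5],
    [0,0,0.02,0,0,0,0.5],
    [0,0,0.018,0,0,0,0.5],
  ],
)

```text
time: 2.18
eef_pos: [0.5404, 0.1276, 0.0201]
tcp_rot: [[-0.089, 0.996, -0.002], [0.996, 0.089, -0.0], [-0.0, -0.002, -1.0]]
ft_force: [0.8, 0.3, -0.5]
grip_width: 0.745
```

```bash
cat > snap.py <<'E'
import sys
from h import *
from bench import viewer,sensors
t=sys.argv[1]
for n in("top","side"):
    c=viewer.camera(n); np.savez(f"pics/{n}{t}.npz",**c)
    im=c["color"]; z=im[130:300,160:420] if n=="top" else im[120:270,160:350]
    cv2.imwrite(f"pics/{n}{t}z.png",cv2.resize(z,None,fx=3,fy=3,interpolation=cv2.INTER_CUBIC)[:,:,::-1])
a,b=[cv2.imread(f"pics/{n}{t}z.png") for n in("top","side")]
w=max(a.shape[1],b.shape[1]); pad=lambda x:cv2.copyMakeBorder(x,0,0,0,w-x.shape[1],cv2.BORDER_CONSTANT)
o=np.vstack([pad(a),pad(b)]); cv2.imwrite(f"pics/both{t}.png",cv2.resize(o,None,fx=.62,fy=.62))
s=sensors.sense(); print(s["eef_pos"].round(4),s["ft_force"].round(2),s["time"])
E
python3 snap.py 1
```

```text
[0.5385 0.1272 0.0181] [-1.28 -0.1   0.52] 2.2833
```

View pics/both1.png

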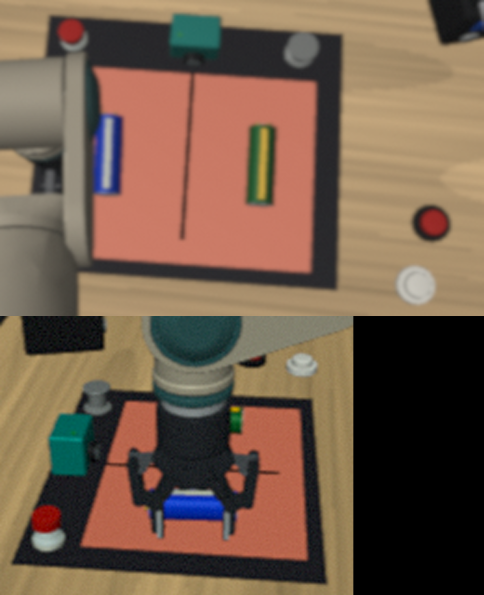

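The side view shows both fingertips beside the capacitor, at about (160,536) and (228,536) in the composite. I'll measure the tip height.

Run:
```python
from h import *
c=dict(np.load("pics/side1.npz"))
im=c["color"][190:256,225:305]; cv2.imwrite("pics/tips1.png",cv2.resize(im,None,fx=8,fy=8,interpolation=cv2.INTER_CUBIC)[:,:,::-1])
o=-c["R"].T@c["t"]
for u in(246,283):
  for v in(236,238,240):
    d=c["R"].T@np.linalg.solve(c["camera_matrix"],[u,v,1.]); k=(.138-o[1])/d[1]; print(u,v,(o+k*d).round(4))
```

```text
246 236 [0.5725 0.138  0.0296]
246 238 [0.5726 0.138  0.0244]
246 240 [0.5727 0.138  0.0193]
283 236 [0.4979 0.138  0.0378]
283 238 [0.4977 0.138  0.0327]
283 240 [0.4976 0.138  0.0276]
```

View pics/tips1.png

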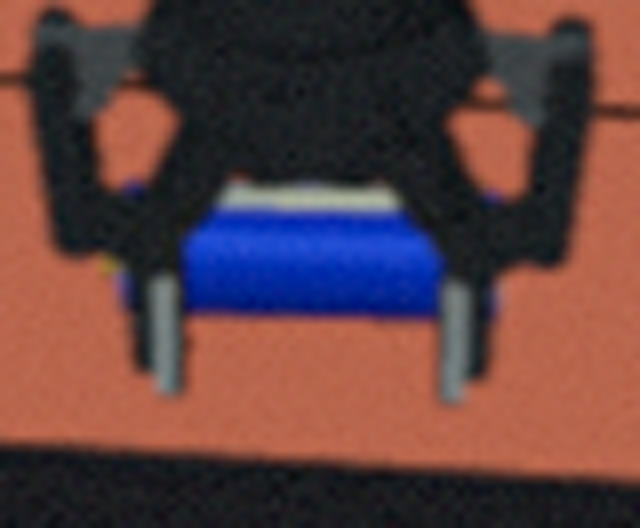

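Tip bottoms come out at about z = 0.0245, which fits the expected geometry. I'll raise 2.5 mm, shift 8 mm along the capacitor and begin the approach.

Emit:
play_rows(
  increments=[
    [0,0.004,-0.0025,0,0,0,0.5],
    [0,0.004,0,0,0,0,0.5],
    [-0.006,0,0,0,0,0,0.5],
    [-0.006,0,0,0,0,0,0.5],
    [-0.005,0,0,0,0,0,0.5],
  ],
)

```text
time: 2.7
eef_pos: [0.5511, 0.1106, 0.0254]
tcp_rot: [[-0.088, 0.996, 0.001], [0.996, 0.088, -0.0], [-0.0, 0.001, -1.0]]
ft_force: [-0.4, -0.3, 0.2]
grip_width: 0.749
```

Emit:
play_rows(
  increments=[
    [-0.002,0,0,0,0,0,0.5],
    [-0.002,0,0,0,0,0,0.5],
    [-0.002,0,0,0,0,0,0.5],
    [-0.002,0,0,0,0,0,0.5],
    [-0.002,0,0,0,0,0,0.5],
  ],
)

```text
time: 3.12
eef_pos: [0.5514, 0.1013, 0.0245]
tcp_rot: [[-0.089, 0.996, -0.0], [0.996, 0.089, -0.0], [-0.0, -0.0, -1.0]]
ft_force: [-0.6, -0.1, 0.2]
grip_width: 0.753
```

Emit:
play_rows(
  increments=[
    [-0.0025,0,0,0,0,0.1,0.5],
    [-0.0025,0,0,0,0,0.1,0.5],
    [-0.0025,0,0,0,0,0.1,0.5],
    [-0.0025,0,0,0,0,0.1,0.5],
    [-0.0025,0,0,0,0,0.1,0.5],
  ],
)

```text
time: 3.53
eef_pos: [0.5533, 0.0894, 0.0258]
tcp_rot: [[-0.08, 0.997, 0.002], [0.997, 0.08, 0.001], [0.001, 0.002, -1.0]]
ft_force: [-2.1, 4.3, 11.4]
grip_width: 0.75
```

```bash
python3 snap.py 2
```

```text
[0.5534 0.0892 0.026 ] [-1.27  3.38  6.42] 3.6333
```

View pics/both2.png

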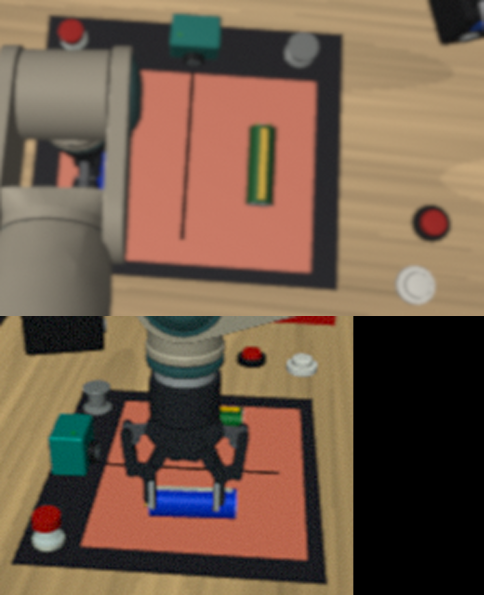

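The fingers are too high: the tips sit about 29 mm above the mat and the wrist reads 11 N upward. I'll back off, lower 5.5 mm and push again.

Emit:
play_rows(
  increments=[
    [0.005,0,0,0,0,0,0.5],
    [0.005,0,0,0,0,0,0.5],
    [0.004,0,0,0,0,0,0.5],
    [0,0,0.003,0,0,0,0.5],
    [0,-0.002,0.003,0,0,0,0.5],
  ],
)

```text
time: 4.05
eef_pos: [0.5494, 0.103, 0.0181]
tcp_rot: [[-0.08, 0.997, 0.0], [0.997, 0.08, -0.0], [-0.0, 0.0, -1.0]]
ft_force: [-0.5, 0.4, -0.3]
grip_width: 0.75
```

```bash
python3 snap.py 3
python3 - <<'E'
from h import *
c=dict(np.load("pics/side3.npz"))
for st,ce,l in blobs(mask(c,"blue"),30): print(st,ce,ray(c,ce,.021).round(4))
im=c["color"][180:250,225:305]; cv2.imwrite("pics/tips3.png",cv2.resize(im,None,fx=8,fy=8,interpolation=cv2.INTER_CUBIC)[:,:,::-1])
E
```

```text
[0.5485 0.1026 0.0174] [ 0.41 -0.94 -0.5 ] 4.15
[245, 214, 32, 14, 402] [260.24378109 220.87064677] [0.5524 0.0717 0.021 ]
[282, 215, 5, 14, 59] [283.81355932 221.50847458] [0.502 0.067 0.021]
```

View pics/tips3.png

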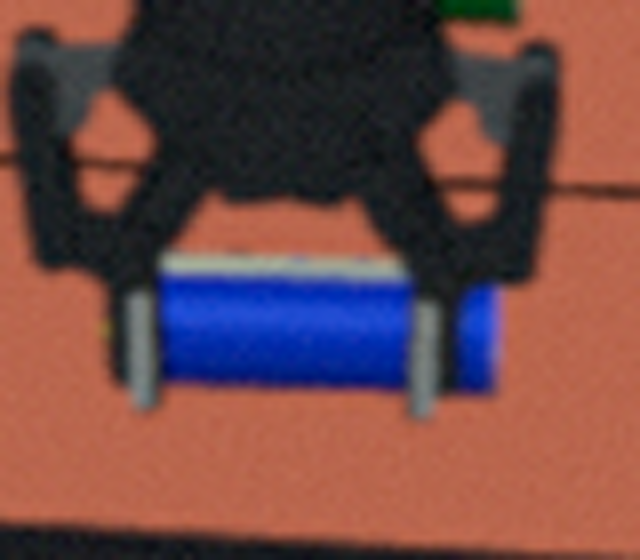

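Emit:
play_rows(
  increments=[
    [-0.0015,-0.003,0,0,0,0,0.5],
    [-0.002,-0.002,0,0,0,0,0.5],
    [-0.0025,0,0,0,0,0.05,0.5],
    [-0.0025,0,0,0,0,0.05,0.5],
    [-0.0025,0,0,0,0,0.05,0.5],
  ],
)

```text
time: 4.57
eef_pos: [0.5454, 0.091, 0.0187]
tcp_rot: [[-0.077, 0.997, 0.0], [0.997, 0.077, -0.0], [-0.0, 0.0, -1.0]]
ft_force: [0.3, -0.4, 0.1]
grip_width: 0.75
```

Emit:
play_rows(
  increments=[
    [-0.0025,0,0,0,0,0.05,0.5],
    [-0.0025,0,0,0,0,0.05,0.5],
    [-0.0025,0,0,0,0,0.05,0.5],
    [-0.0025,0,0,0,0,0.05,0.5],
    [-0.0025,0,0,0,0,0.05,0.5],
  ],
)

```text
time: 4.98
eef_pos: [0.5463, 0.0786, 0.0185]
tcp_rot: [[-0.073, 0.997, 0.0], [0.997, 0.073, -0.0], [-0.0, 0.0, -1.0]]
ft_force: [-0.5, 1.0, 0.3]
grip_width: 0.751
```

```bash
python3 snap.py 4
```

```text
[0.5462 0.0785 0.0184] [-0.76 -0.58 -0.86] 5.0833
```

View pics/both4.png

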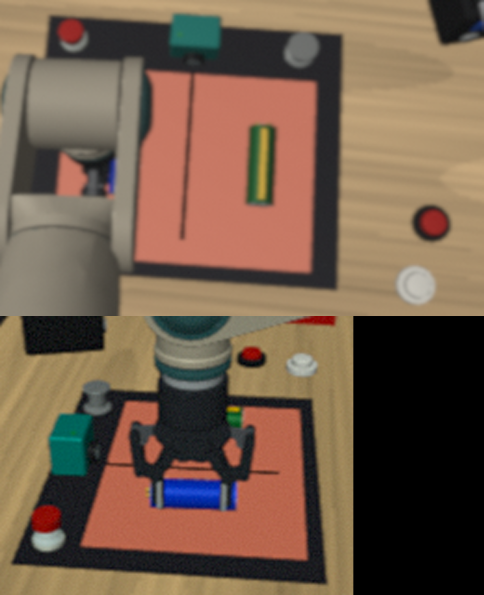

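The stripe has gone from the top of the capacitor, so it is rolling, and it stays in contact with low forces. I'll continue.

Emit:
play_rows(
  increments=[
    [-0.0025,0,0,0,0,0.05,0.5],
    [-0.0025,0,0,0,0,0.05,0.5],
    [-0.0025,0,0,0,0,0.05,0.5],
    [-0.0025,0,0,0,0,0.05,0.5],
    [-0.0025,0,0,0,0,0.05,0.5],
  ],
)

```text
time: 5.5
eef_pos: [0.5471, 0.0662, 0.0185]
tcp_rot: [[-0.068, 0.998, 0.0], [0.998, 0.068, -0.0], [-0.0, 0.0, -1.0]]
ft_force: [0.1, 0.3, -0.1]
grip_width: 0.748
```

Emit:
play_rows(
  increments=[
    [-0.0025,0,0,0,0,0.05,0.5],
    [-0.0025,0,0,0,0,0.05,0.5],
    [-0.0025,0,0,0,0,0.05,0.5],
    [-0.0025,0,0,0,0,0.05,0.5],
    [-0.0025,0,0,0,0,0.05,0.5],
  ],
)

```text
time: 5.92
eef_pos: [0.548, 0.0537, 0.0185]
tcp_rot: [[-0.064, 0.998, 0.0], [0.998, 0.064, -0.0], [-0.0, 0.0, -1.0]]
ft_force: [0.5, -0.2, 0.6]
grip_width: 0.751
```

Emit:
play_rows(
  increments=[
    [-0.0025,0,0,0,0,0.05,0.5],
    [-0.0025,0,0,0,0,0.05,0.5],
    [-0.0025,0,0,0,0,0.05,0.5],
    [-0.0025,0,0,0,0,0.05,0.5],
    [-0.0025,0,0,0,0,0.05,0.5],
  ],
)

```text
time: 6.33
eef_pos: [0.5487, 0.0412, 0.0185]
tcp_rot: [[-0.06, 0.998, 0.0], [0.998, 0.06, -0.0], [-0.0, 0.0, -1.0]]
ft_force: [0.0, 0.4, 0.9]
grip_width: 0.749
```

```bash
python3 snap.py 5;  python3 - <<'E'
from h import *
for n in("side","top"):
  c=dict(np.load(f"pics/{n}5.npz"))
  for st,ce,l in blobs(mask(c,"blue"),30): 
    if 170<ce[0]<330 and 130<ce[1]<300: print(n,st,ce,ray(c,ce,.021).round(4))
E
```

```text
[0.5487 0.0411 0.0185] [-0.44  0.77 -0.23] 6.4333
side [249, 198, 31, 15, 414] [263.85748792 205.1884058 ] [0.5522 0.0115 0.021 ]
side [283, 200, 4, 14, 35] [284.68571429 206.68571429] [0.505 0.011 0.021]
top [235, 214, 8, 19, 108] [238.26851852 223.31481481] [0.526  0.0212 0.021 ]
```

View pics/both5.png

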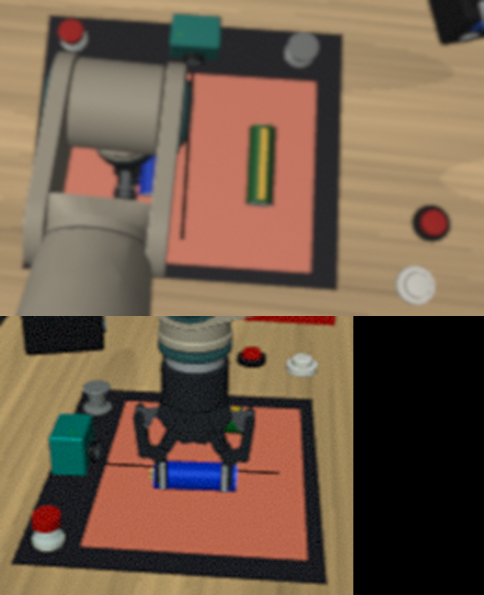

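Emit:
play_rows(
  increments=[
    [-0.0025,0,0,0,0,0.05,0.5],
    [-0.0025,0,0,0,0,0.05,0.5],
    [-0.0025,0,0,0,0,0.05,0.5],
    [-0.0025,0,0,0,0,0.05,0.5],
    [-0.0025,0,0,0,0,0.05,0.5],
  ],
)

```text
time: 6.85
eef_pos: [0.5495, 0.0287, 0.0185]
tcp_rot: [[-0.055, 0.998, 0.0], [0.998, 0.055, -0.0], [-0.0, 0.0, -1.0]]
ft_force: [0.1, -0.1, -0.2]
grip_width: 0.744
```

Emit:
play_rows(
  increments=[
    [-0.0025,0,0,0,0,0.05,0.5],
    [-0.0025,0,0,0,0,0.05,0.5],
    [-0.0025,0,0,0,0,0.05,0.5],
    [-0.002,0,0,0,0,0.05,0.5],
    [-0.002,0,0,0,0,0.05,0.5],
  ],
)

```text
time: 7.27
eef_pos: [0.5501, 0.0173, 0.0185]
tcp_rot: [[-0.051, 0.999, 0.0], [0.999, 0.051, -0.0], [-0.0, 0.0, -1.0]]
ft_force: [-0.0, -0.3, 1.3]
grip_width: 0.75
```

Emit:
play_rows(
  increments=[
    [-0.0015,0,0,0,0,0.05,0.5],
    [-0.0015,0,0,0,0,0.05,0.5],
    [-0.001,0,0,0,0,0.05,0.5],
    [-0.001,0,0,0,0,0.05,0.5],
    [-0.001,0,0,0,0,0.05,0.5],
  ],
)

```text
time: 7.68
eef_pos: [0.5504, 0.0115, 0.0185]
tcp_rot: [[-0.047, 0.999, 0.0], [0.999, 0.047, -0.0], [-0.0, 0.0, -1.0]]
ft_force: [0.8, 0.2, -0.6]
grip_width: 0.752
```

Emit:
play_rows(
  increments=[
    [-0.001,0,0,0,0,0,0.5],
    [0,0,0,0,0,0,0.5],
    [0,0,0,0,0,0,0.5],
    [0,0,0,0,0,0,0.5],
    [0,0,0,0,0,0,0.5],
  ],
)

```text
time: 8.1
eef_pos: [0.5504, 0.0106, 0.0185]
tcp_rot: [[-0.047, 0.999, 0.0], [0.999, 0.047, -0.0], [-0.0, 0.0, -1.0]]
ft_force: [-0.2, -1.0, -0.5]
grip_width: 0.751
```

```bash
python3 snap.py 6;  python3 - <<'E'
from h import *
for n in("side","top"):
  c=dict(np.load(f"pics/{n}6.npz"))
  for st,ce,l in blobs(mask(c,"blue"),30): 
    if 170<ce[0]<330 and 130<ce[1]<300: print(n,st,ce,ray(c,ce,.021).round(4))
E
```

```text
[0.5504 0.0106 0.0185] [0.04 0.61 0.25] 8.2
side [251, 191, 29, 9, 228] [264.89035088 194.80701754] [ 0.5553 -0.0316  0.021 ]
side [251, 204, 28, 2, 35] [266.6 204.2] [0.5466 0.0067 0.021 ]
top [249, 216, 11, 18, 160] [253.78125 224.35   ] [ 0.5276 -0.0158  0.021 ]
```

View pics/both6.png

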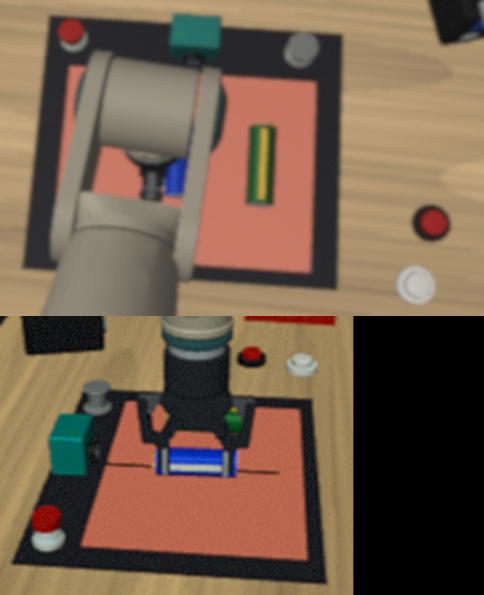

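Emit:
play_rows(
  increments=[
    [0.004,0,0,0,0,0,0.5],
    [0.016,0,0,0,0,0,0.5],
    [0.02,0,0,0,0,0,0.5],
    [0.02,0,0,0,0,0,0.5],
    [0.02,0,0,0,0,0,0.5],
  ],
)

```text
time: 8.62
eef_pos: [0.5466, 0.0915, 0.0185]
tcp_rot: [[-0.046, 0.999, 0.0], [0.999, 0.046, 0.0], [0.0, 0.0, -1.0]]
ft_force: [0.2, 0.8, -0.6]
grip_width: 0.753
```

```bash
python3 snap.py 7
cat > fit.py <<'E'
import sys
from h import *
t=sys.argv[1]; c=dict(np.load(f"pics/top{t}.npz"))
u0,u1,v0,v1=[int(x) for x in sys.argv[2:6]]
hsv=cv2.cvtColor(c["color"],cv2.COLOR_RGB2HSV); m=np.zeros(hsv.shape[:2],np.uint8); sub=hsv[v0:v1,u0:u1]
m[v0:v1,u0:u1]=((sub[...,0]>20)&(sub[...,0]<160)&(sub[...,2]>75)).astype(np.uint8)
m=cv2.morphologyEx(m,cv2.MORPH_CLOSE,np.ones((5,5)))
l=max(blobs(m,20),key=lambda b:b[0][4])[2]; P=np.argwhere(l)[:,::-1]
W=np.array([ray(c,p,.023)[:2] for p in P])
f=cv2.fitLine(W.astype(np.float32),cv2.DIST_L2,0,.01,.01).ravel(); pr=(W-W.mean(0))@f[:2]
a=np.arctan(f[1]/f[0]); M=np.array([.5702,-.0276]); A=.0438; d=W.mean(0)-M
print("cap",W.mean(0).round(4),"ang rel",(a-A).round(4),"mat xy",(d@[np.cos(A),np.sin(A)]).round(4),(d@[-np.sin(A),np.cos(A)]).round(4),len(P),pr.min().round(3),pr.max().round(3))
E
python3 fit.py 7 235 290 185 252
```

```text
[0.5464 0.093  0.0185] [0.72 0.05 0.39] 8.7167
cap [ 0.5534 -0.0171] ang rel 0.0414 mat xy -0.0163 0.0113 612 -0.051 0.053
```

View pics/both7.png

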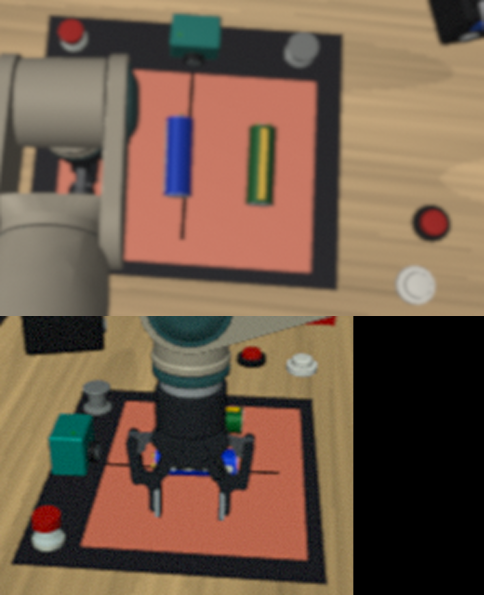

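The capacitor is now 11 mm short of the line, with a skew of about 0.04 rad at most. I'll return and finish with a slow push, turning the tool 1° to take out the skew.

Emit:
play_rows(
  increments=[
    [-0.02,0,0,0,0,0.5,0.5],
    [-0.02,0,0,0,0,0.5,0.5],
    [-0.02,0,0,0,0,0,0.5],
    [-0.01,0,0,0,0,0,0.5],
    [-0.004,0,0,0,0,0,0.5],
  ],
)

```text
time: 9.13
eef_pos: [0.5494, 0.0149, 0.0185]
tcp_rot: [[-0.027, 1.0, 0.0], [1.0, 0.027, -0.0], [-0.0, 0.0, -1.0]]
ft_force: [-0.6, 0.6, -0.4]
grip_width: 0.748
```

Emit:
play_rows(
  increments=[
    [-0.0015,0,0,0,0,0,0.5],
    [-0.0015,0,0,0,0,0,0.5],
    [-0.0015,0,0,0,0,0,0.5],
    [-0.0015,0,0,0,0,0,0.5],
    [-0.0015,0,0,0,0,0,0.5],
  ],
)

```text
time: 9.55
eef_pos: [0.5496, 0.0095, 0.0185]
tcp_rot: [[-0.03, 1.0, -0.0], [1.0, 0.03, 0.0], [0.0, 0.0, -1.0]]
ft_force: [0.1, -0.7, 0.1]
grip_width: 0.746
```

Emit:
play_rows(
  increments=[
    [-0.0015,0,0,0,0,0,0.5],
    [-0.0015,0,0,0,0,0,0.5],
    [-0.0015,0,0,0,0,0,0.5],
    [-0.001,0,0,0,0,0,0.5],
    [-0.001,0,0,0,0,0,0.5],
  ],
)

```text
time: 9.97
eef_pos: [0.5498, 0.0024, 0.0185]
tcp_rot: [[-0.029, 1.0, 0.0], [1.0, 0.029, -0.0], [-0.0, 0.0, -1.0]]
ft_force: [-0.1, 0.6, -0.5]
grip_width: 0.754
```

Emit:
play_rows(
  increments=[
    [-0.001,0,0,0,0,0,0.5],
    [-0.0005,0,0,0,0,0,0.5],
    [0,0,0,0,0,0,0.5],
    [0,0,0,0,0,0,0.5],
    [0,0,0,0,0,0,0.5],
  ],
)

```text
time: 10.38
eef_pos: [0.5498, 0.001, 0.0185]
tcp_rot: [[-0.029, 1.0, -0.0], [1.0, 0.029, -0.0], [-0.0, -0.0, -1.0]]
ft_force: [0.0, -0.3, -0.1]
grip_width: 0.75
```

Emit:
play_rows(
  increments=[
    [0.004,0,0,0,0,0,0.5],
    [0.016,0,0,0,0,0,0.5],
    [0.02,0,0,0,0,0,0.5],
    [0.02,0,0,0,0,0,0.5],
    [0.02,0,0,0,0,0,0.5],
  ],
)

```text
time: 10.8
eef_pos: [0.5473, 0.0821, 0.0185]
tcp_rot: [[-0.029, 1.0, 0.0], [1.0, 0.029, 0.0], [0.0, 0.0, -1.0]]
ft_force: [0.3, 0.1, -0.1]
grip_width: 0.75
```

```bash
python3 snap.py 8; python3 fit.py 8 235 290 185 252; python3 fit.py 7 285 315 190 252
```

```text
[0.5472 0.0836 0.0185] [ 0.91 -0.68 -0.31] 10.9
cap [ 0.5545 -0.0275] ang rel 0.0444 mat xy -0.0156 0.0008 568 -0.051 0.053
cap [ 0.5538 -0.1207] ang rel -0.0011 mat xy -0.0205 -0.0923 457 -0.05 0.052
```

View pics/both8.png

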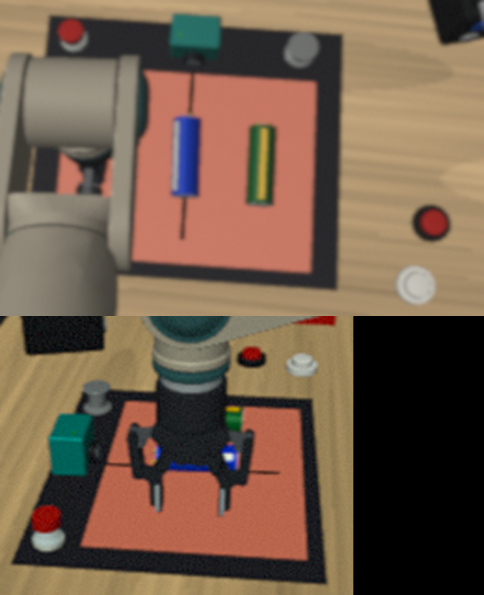

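Capacitor now at mat (-16, +1) mm with about 0.04 rad of skew, all within limits. In the picture the line comes out at both ends under the capacitor, at (191,100) and (183,205). Next I'll lift clear, shut the fingers and go over the red button.

Emit:
play_rows(
  increments=[
    [0,0,-0.025,0,0,0,0.5],
    [0,0,-0.025,0,0,0,0.5],
    [0,0,-0.025,0,0,0,0.5],
    [0,0,-0.025,0,0,0,0],
    [0,0,-0.025,0,0,0,-1],
  ],
)

```text
time: 11.32
eef_pos: [0.5473, 0.0805, 0.1447]
tcp_rot: [[-0.029, 1.0, 0.0], [1.0, 0.029, -0.0], [-0.0, 0.0, -1.0]]
ft_force: [-0.2, 0.2, 0.1]
grip_width: 0.48
```

Emit:
play_rows(
  increments=[
    [-0.0287,-0.0036,0,0,0,0,-1],
    [-0.0287,-0.0036,0,0,0,0,-1],
    [-0.0287,-0.0036,0,0,0,0,-1],
    [-0.0287,-0.0036,0,0,0,0,-1],
    [-0.0287,-0.0036,0,0,0,0,-1],
  ],
)

```text
time: 11.73
eef_pos: [0.5332, -0.0647, 0.1436]
tcp_rot: [[-0.029, 1.0, 0.0], [1.0, 0.029, -0.0], [-0.0, 0.0, -1.0]]
ft_force: [0.6, 0.9, -0.4]
grip_width: -0.001
```

Emit:
play_rows(
  increments=[
    [-0.0287,-0.0036,0,0,0,0,-1],
    [-0.0287,-0.0036,0,0,0,0,-1],
    [-0.0287,-0.0036,0,0,0,0,-1],
    [-0.0287,-0.0036,0,0,0,0,-1],
    [-0.0287,-0.0036,0,0,0,0,-1],
  ],
)

```text
time: 12.15
eef_pos: [0.5193, -0.2088, 0.1435]
tcp_rot: [[-0.029, 1.0, -0.0], [1.0, 0.029, -0.0], [-0.0, -0.0, -1.0]]
ft_force: [0.6, -0.1, 0.9]
grip_width: -0.001
```

Emit:
play_rows(
  increments=[
    [-0.0287,-0.0036,0,0,0,0,-1],
    [-0.0287,-0.0036,0,0,0,0,-1],
    [-0.0287,-0.0036,0,0,0,0,-1],
    [-0.0287,-0.0036,0,0,0,0,-1],
    [-0.0287,-0.0036,0,0,0,0,-1],
  ],
)

```text
time: 12.57
eef_pos: [0.5053, -0.3527, 0.1434]
tcp_rot: [[-0.029, 1.0, -0.0], [1.0, 0.029, -0.0], [-0.0, -0.0, -1.0]]
ft_force: [1.2, -0.2, 0.3]
grip_width: 0.002
```

Emit:
play_rows(
  increments=[
    [0,0,0.025,0,0,0,-1],
    [0,0,0.025,0,0,0,-1],
    [0,0,0.025,0,0,0,-1],
    [0,0,0.02,0,0,0,-1],
    [0,0,0,0,0,0,-1],
  ],
)

```text
time: 12.98
eef_pos: [0.5033, -0.3496, 0.043]
tcp_rot: [[-0.029, 1.0, -0.007], [1.0, 0.029, 0.005], [0.006, -0.007, -1.0]]
ft_force: [-0.4, 0.1, -0.9]
grip_width: 0.001
```

```bash
python3 snap.py 9; python3 fit.py 9 235 290 185 252
python3 - <<'E'
from h import *
a=dict(np.load("pics/top9.npz"))["color"];b=dict(np.load("pics/side9.npz"))["color"]
o=np.hstack([cv2.resize(a[130:300,200:440],None,fx=1.6,fy=1.6),cv2.resize(b[80:250,180:400],(int(220*1.6),int(170*1.6)))])
z=np.hstack([cv2.resize(b[105:165,255:335],None,fx=5,fy=5,interpolation=cv2.INTER_CUBIC)])
o=cv2.copyMakeBorder(o,0,300,0,0,cv2.BORDER_CONSTANT); o[272:572,:400]=z
cv2.imwrite("pics/b9.png",o[:,:,::-1])
E
```

```text
[ 0.5057 -0.3511  0.0484] [-0.52 -0.41  0.09] 13.0833
cap [ 0.5546 -0.0274] ang rel 0.0457 mat xy -0.0155 0.0008 569 -0.051 0.053
```

View pics/b9.png

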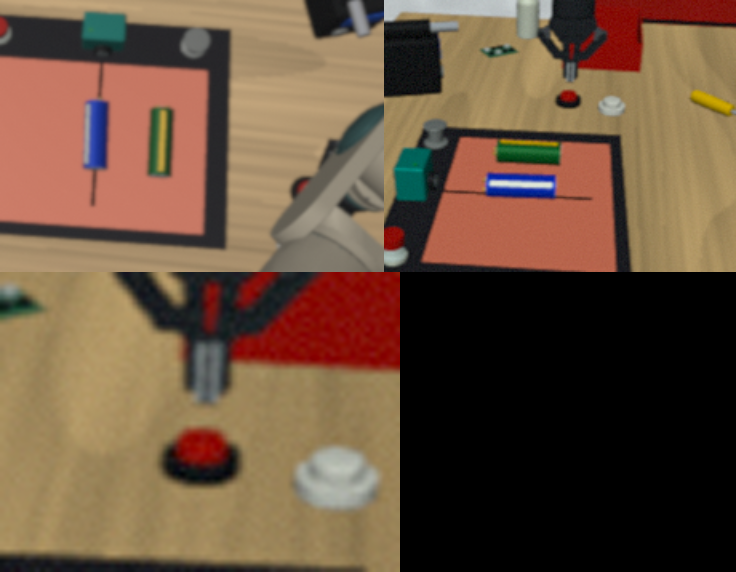

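The capacitor lies on the line, and in the side view the shut fingertips at about (205,400) in the zoom are right above the red button at (203,447). Now I'll press down.

Emit:
play_rows(
  increments=[
    [0.003,0,0.006,0,0,0,-1],
    [0,0,0.006,0,0,0,-1],
    [0,0,0.004,0,0,0,-1],
    [0,0,0.003,0,0,0,-1],
    [0,0,0.002,0,0,0,-1],
  ],
)

```text
time: 13.5
eef_pos: [0.506, -0.3479, 0.0273]
tcp_rot: [[-0.029, 1.0, -0.0], [1.0, 0.029, -0.0], [-0.0, -0.0, -1.0]]
ft_force: [-0.8, -0.8, -0.5]
grip_width: 0.001
```

Emit:
play_rows(
  increments=[
    [0,0,0.001,0,0,0,-1],
    [0,0,0.001,0,0,0,-1],
    [0,0,0.001,0,0,0,-1],
    [0,0,0,0,0,0,-1],
    [0,0,0,0,0,0,-1],
  ],
)

```text
time: 13.92
eef_pos: [0.506, -0.348, 0.0246]
tcp_rot: [[-0.029, 1.0, 0.0], [1.0, 0.029, -0.0], [-0.0, 0.0, -1.0]]
ft_force: [0.5, -0.9, -0.7]
grip_width: 0.0
```

Emit:
play_rows(
  increments=[
    [0,0,0.001,0,0,0,-1],
    [0,0,0.001,0,0,0,-1],
    [0,0,0.001,0,0,0,-1],
    [0,0,0.001,0,0,0,-1],
    [0,0,0,0,0,0,-1],
  ],
)

```text
time: 14.33
eef_pos: [0.5061, -0.348, 0.0206]
tcp_rot: [[-0.029, 1.0, 0.0], [1.0, 0.029, -0.0], [-0.0, 0.0, -1.0]]
ft_force: [-0.4, 0.7, 3.1]
grip_width: 0.002
```

Emit:
play_rows(
  increments=[
    [0,0,0.001,0,0,0,-1],
    [0,0,0.001,0,0,0,-1],
    [0,0,0.001,0,0,0,-1],
    [0,0,0,0,0,0,-1],
    [0,0,0,0,0,0,-1],
  ],
)

```text
time: 14.75
eef_pos: [0.5061, -0.348, 0.0177]
tcp_rot: [[-0.029, 1.0, 0.0], [1.0, 0.029, -0.0], [-0.0, 0.0, -1.0]]
ft_force: [-1.3, 0.8, 4.5]
grip_width: -0.001
```

Emit:
play_rows(
  increments=[
    [0,0,0.001,0,0,0,-1],
    [0,0,0.001,0,0,0,-1],
    [0,0,0,0,0,0,-1],
    [0,0,0,0,0,0,-1],
    [0,0,0,0,0,0,-1],
  ],
)

```text
time: 15.17
eef_pos: [0.5061, -0.348, 0.016]
tcp_rot: [[-0.029, 1.0, 0.0], [1.0, 0.029, -0.0], [-0.0, 0.0, -1.0]]
ft_force: [-2.0, 1.3, 6.5]
grip_width: 0.001
```

Emit:
play_rows(
  increments=[
    [0,0,0.001,0,0,0,-1],
    [0,0,0.0005,0,0,0,-1],
    [0,0,0,0,0,0,-1],
    [0,0,0,0,0,0,-1],
    [0,0,0,0,0,0,-1],
  ],
)

```text
time: 15.58
eef_pos: [0.5062, -0.3481, 0.0159]
tcp_rot: [[-0.029, 1.0, 0.0], [1.0, 0.029, -0.001], [-0.001, 0.0, -1.0]]
ft_force: [-5.7, 3.8, 14.4]
grip_width: 0.004
```

The force has jumped to 14 N with no more travel, so the button has bottomed out. I'll release it and lift away.

Emit:
play_rows(
  increments=[
    [0,0,-0.002,0,0,0,-1],
    [0,0,-0.004,0,0,0,-1],
    [0,0,-0.01,0,0,0,-1],
    [0,0,-0.02,0,0,0,-1],
    [0,0,-0.03,0,0,0,-1],
  ],
)

```text
time: 16.0
eef_pos: [0.5044, -0.3467, 0.0775]
tcp_rot: [[-0.029, 1.0, -0.005], [1.0, 0.029, 0.004], [0.004, -0.005, -1.0]]
ft_force: [-0.4, 0.2, -0.0]
grip_width: -0.004
```

Emit:
play_rows(
  increments=[
    [0,0,-0.02,0,0,0,-1],
    [0,0,0,0,0,0,-1],
    [0,0,0,0,0,0,-1],
    [0,0,0,0,0,0,-1],
    [0,0,0,0,0,0,-1],
  ],
)

```text
time: 16.42
eef_pos: [0.5052, -0.3473, 0.0981]
tcp_rot: [[-0.029, 1.0, -0.003], [1.0, 0.029, 0.002], [0.002, -0.003, -1.0]]
ft_force: [0.7, 0.8, -0.8]
grip_width: -0.002
```

```bash
python3 snap.py 10; python3 fit.py 10 235 290 185 252; python3 fit.py 10 285 315 190 252
python3 - <<'E'
from h import *
b=dict(np.load("pics/side10.npz"))["color"]
cv2.imwrite("pics/b10.png",cv2.resize(b[90:250,170:350],None,fx=3.5,fy=3.5,interpolation=cv2.INTER_CUBIC)[:,:,::-1])
E
```

```text
[ 0.5054 -0.3475  0.0984] [-0.61  0.1  -0.85] 16.5167
cap [ 0.5545 -0.0275] ang rel 0.0466 mat xy -0.0156 0.0008 570 -0.051 0.053
cap [ 0.5537 -0.1207] ang rel -0.0028 mat xy -0.0206 -0.0923 457 -0.05 0.053
```

View pics/b10.png

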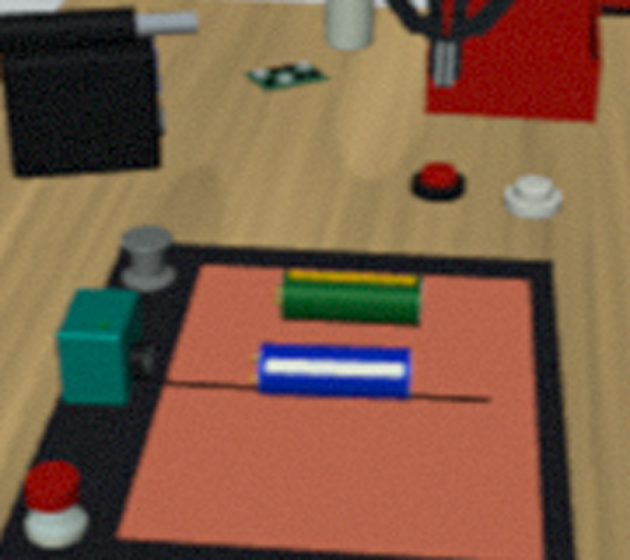

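Run:
```python
from h import *
c=dict(np.load("pics/side10.npz"))
m=cv2.morphologyEx(mask(c,"blue"),cv2.MORPH_CLOSE,np.ones((9,9)))
for st,ce,l in blobs(m,100):
    if 180<ce[1]<230: 
        w=ray(c,ce,.021); print(w.round(4),"line y",-.0288+(w[0]-.5515)*.0438)
        for u in (st[0]+3,st[0]+st[2]-4):
            v=np.where(l[:,u])[0].mean(); w=ray(c,(u,v),.021); print(w.round(4),"off",w[1]-(-.0288+(w[0]-.5515)*.0438))
# line position seen by side camera
im=c["color"][:,:,0].astype(int)
for u in(225,232,295,302):
    col=im[185:215,u]; v=185+col.argmin(); w=ray(c,(u,v),.003); print("line",u,v,w.round(4),w[1]-(-.0288+(w[0]-.5515)*.0438))
```

```text
[ 0.5541 -0.0285  0.021 ] line y -0.02868605336117566
[ 0.5968 -0.0249  0.021 ] off 0.0018901321584290642
[ 0.5125 -0.0302  0.021 ] off 0.00029799142297892364
line 225 199 [ 0.6507 -0.0276  0.003 ] -0.0031536689746503935
line 232 200 [ 0.6333 -0.0257  0.003 ] -0.00047477255602258045
line 295 203 [ 0.4838 -0.0337  0.003 ] -0.0019253258325637942
line 302 204 [ 0.4673 -0.0318  0.003 ] 0.0007139415037579616
```

Both views put the capacitor within about 2.5 mm of the line, with 0.02–0.05 rad of skew, so I'm handing in.

```bash
python3 -c "
from bench import ticket
print(ticket.close_job())"
```

```text
the job is handed in; nothing more can be done
None
```

I rolled the blue capacitor about 100 mm onto the black line, pressed the red shutter button to its stop and released it. I then handed the job in at about 16.5 s; no verdict was reported.

**Last checks**
- **Capacitor on the line:** the top view puts it about 1 mm off the line and 16 mm short of the mat's middle along it. The side view agrees to within about 2.5 mm. It lies still, with the brass terminals facing the inspection camera.
- **Skew:** the two views disagree, at about 0.045 rad from the top and 0.02 rad from the side. Both are under the 0.12 rad limit. My 1° correction on the last push had no visible effect, so most of the starting skew remained.
- **Roll-over:** I saw the stripe go under and come back up on the other side. I did not measure the angle at the bottom.
- **Shutter:** the travel stopped as the force rose from about 6 N to 14 N, so I took it as fully pressed. In the last picture the button looks up again and the arm hangs about 8 cm above it, touching nothing.
- **Other things:** the green capacitor measured the same part-way through the job and at the end. The jar and spool looked unmoved in the pictures, but I did not measure them.

**One slip:** the first push was too high, about 29 mm above the mat, and pressed on the capacitor with 11 N. I backed off, lowered the fingers about 6 mm and pushed again, and it then rolled with little force.

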